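# Unlatch the counter case and stand up the tipped can

### The arm

A 6-joint arm with a two-finger parallel gripper is mounted at the origin on the work surface. World frame = base frame: x ahead of the robot, y to its left, z up, the work surface at z = 0. Lengths are in m, angles in rad, forces in N, time in s.
With the tool pointing down it reaches from about 0.275 to 0.725 m from the base axis. Payload 5.6 kg.
Tool frame: the origin (TCP) lies midway between the tips of the shut fingers; the grasp point (between the pads) lies 19 mm behind it (bot.hold_point_z is the z of the grasp point in the tool frame, in m); z points along the fingers, x is the direction in which the jaws open and shut, and the axes are right-handed (so a half turn about z gives the same grasp; the last joint's range is limited). The gripper opens to 85 mm and grips with 20 to 120 N. Pads are 22 mm wide; open, the fingers measure 114 mm over their backs; the gripper's body (76 mm by 85 mm) begins 54 mm behind the grasp point. The pads swing forward as they close: fully open they stand 13 mm farther back than shut.
Start: joints at [1.551, 0.255, 0.108, 0, -1.424, -0.285], TCP at [0.165, 0.525, 0.231] pointing down, gripper open.
Joint ranges: [-2.95, 2.95], [-1.21, 1.97], [-1.09, 1.5], [-2.87, 1.71], [-2.94, -0.07], [-3.05, 3.05]. Speed limits (rad/s): [2.57, 2.57, 3.14, 3.14, 3.14, 3.14].

### API

Orientations are given as a unit quaternion [w, x, y, z].
In Python, from cell import bot, eyes gives the robot as it stands. Calls block until the motion is done:
- bot.goto(position, orientation): joint-space move of the TCP to a pose.
- bot.line_to(position, frame=None, vel=0.15, force_limit=None): straight line of the TCP; frame=None keeps the orientation; vel is the mean speed in m/s. With force_limit (N) it stops when the force on the tool has changed by that much, and returns True; else False.
- bot.move_j(angles): joint-space move.
- bot.command_gripper(opening, newtons=None): opening from 0.0 (shut) to 1.0 (fully open); newtons is the grip in N (None keeps the last); returns when the fingers have stopped.
- bot.dwell(seconds).
- bot.ik(position, orientation): joint angles nearest the present ones, or None.
- bot.get_obs(): the state.
- eyes.snapshot(name): name is "scene" or "top" or "wrist"; returns a dict with "frame" (400x640x3 uint8, red, green, blue), "fx", "fy", "cx", "cy" (pixels), "T" (4x4, takes a point from camera to world coordinates). Camera axes: x right, y up, looking along -z (the intrinsics and any distortion apply to the point x, -y, -z); pixel columns grow to the right and rows downward; lengths in m; the calibration is good to about 2 mm. A picture is of the moment at which its call begins. There is no depth.
A pose or a line that the arm cannot do raises bot.IKError and nothing moves.
- bot.close_job(): hands the job in, once; it reports no verdict.
The state is a dict: "time": time; "q": joint angles; "dq": joint speeds; "tau": joint torques, N m; "tcp_pos": TCP position; "orientation": TCP orientation; "force": force on the tool from outside, world axes, zero at the start; "wrist_torque": the same for the moment, N m; "finger_gap": opening from 0.0 (shut) to 1.0 (fully open).
Only numpy, scipy, OpenCV 4.12 (cv2) and the standard library are available. Lean on these libraries where they do the work, as an engineer would, in place of code of your own. Each camera call takes 0.05 s, during which the arm holds its last target.

### The job

One of the three spray cans in the clear counter display case, the red one with the white cap, has tipped forward onto the wire fence. Unlock the hood: push the latch knob in against its spring, turn it a quarter turn anticlockwise while it is held in, then let go so that the hood swings up. Then stand the tipped can upright on the floor of its own lane, in line with the other two cans, setting it down rather than dropping it; leave the hood fully open for restocking and disturb none of the other goods.

Things in the scene. Friction and masses are not known exactly. Their poses are not given: they have to be found in the camera images.
- case: Base of a counter display case, 315 deep (x) x 284 wide (y) x 45 mm high; its flat top is the case's floor. Origin: on the counter, under the middle of the base; x points to the back (the hinge side), y to the left, z up; the front, with the latch, looks to -x, towards the robot, and has a fixed clear panel at x = -152 mm that stands 68 mm above the floor.
- row_mid (a point): Point on the case's floor in the middle lane, on the line (along y) on which the cans stand, x = 85 mm in the case's frame, whose axes it shares. Three lanes run along x, centred on y = -80, 0 and +80 mm, parted by wire dividers 4 mm thick and 30 mm high above the floor, at y = -120, -40, 40 and 120 mm.
- fence_mid (a point): Middle of the top bar (5 mm thick, along y) of the wire fence that closes the front of all lanes, 48 mm above the case's floor and 79 mm in front of the cans' row; axes of the case. In front of the fence two flat tins lie on the floor.
- hood (a joint): Hinge of the clear hood (0.8 kg) over the case: 0 shut, 1.83 rad fully open, tipped back behind the case. Shut, it stands 147 mm above the case's floor: a flat top over the back half, then a front sloping down to the robot, 25 degrees from level. The hinge is sprung: unlatched and let go, the hood rises by itself in 3 to 4 s and stays open; latched, it can rise 2 mm at most.
- hood_hinge (a point): Middle of the hood's hinge line, which runs along the case's y at its back edge (150 mm behind the case's centre), at the height of the case's floor. The axes move with the hood and equal the case's when it is shut.
- latch_knob (a joint): Turn of the latch knob on the hood's slope: 0 latched (play 0.2 rad either way), 1.57 unlatched, stop at 1.64 rad; grows anticlockwise as seen from outside. It turns beyond the play only while pushed in by 3.5 mm or more; let go, it springs out into a second notch near 1.57. The hood is free from about 0.7 rad.
- latch_push (a joint): How far the knob is pushed in along its axis: 0 at rest, 0.006 m at its stop. Spring: 4 N at the start, 8.5 N at 3.5 mm, 12 N at the stop.
- latch_grip (a point): On the knob's axis in its wing grip, 11 mm below the wing's top, 12 mm above the knob's round flange (36 mm across, 9 mm off the hood). The wing is a black bar 46 long (x), 12 thick (y), 23 mm high (z). z points out of the hood (25 degrees off vertical, towards the robot); x, y turn with the knob: latched, x points up the slope (the red mark points down).
- can_tipped: The tipped can, red with a yellow band and a white cap: aerosol can, body 56 mm across and 88 mm tall, then a cone to a round cap 34 mm across that spans heights 96 to 130 mm; about 0.22 kg. Origin: centre of its underside; z runs along the can to the cap. At the start it leans 50 degrees from upright towards the front, the front of its rim on the floor and its body on the fence; it lies in one of the three lanes.
- can_silver: Standing neighbour, silver with a blue band, black cap: aerosol can, body 56 mm across and 88 mm tall, then a cone to a round cap 34 mm across that spans heights 96 to 130 mm; about 0.22 kg. Origin: centre of its underside; z runs along the can to the cap.
- can_green: Standing neighbour, green with a white band, black cap: aerosol can, body 56 mm across and 88 mm tall, then a cone to a round cap 34 mm across that spans heights 96 to 130 mm; about 0.22 kg. Origin: centre of its underside; z runs along the can to the cap.
- tin_amber: Flat brass-coloured tin, 64 mm across, 22 mm high, on the case's floor in front of the fence. Origin: centre of its underside.
- tin_blue: Flat blue tin, 64 mm across, 22 mm high, on the case's floor in front of the fence. Origin: centre of its underside.
- jug_blue: Blue canister with a red cap, 62 x 100 mm, 156 mm high, on the counter to the left. Origin: centre of its underside.
- sponge: Packed yellow sponge, 75 x 115 x 42 mm, on the counter to the left. Origin: centre of its underside.
- lotion: White bottle, 58 mm across, 159 mm high, on the counter to the right. Origin: centre of its underside.
- spray_green: Green trigger spray bottle, 72 mm across, 203 mm high, on the counter to the right. Origin: centre of its underside.

How it is judged:
On the way, in this order (a step that is already met when the one before it is completed fails the run):
1. the latch knob is turned to its unlatched position (beyond 1.25 rad) (value of joint latch_knob above 1.25 rad), for 0.1 s.
2. the hood has swung fully open (beyond 1.65 rad) (value of joint hood above 1.65 rad), for 0.2 s.
At the end, for the whole second after the job is handed in: The hood is open beyond 1.65 rad; the red can stands upright (within 0.1 rad) and at rest on the floor of the case, its axis within 14 mm of the middle of its lane and within 25 mm of the row line (x = 85 mm in the case's frame); the other goods are where they were (value of joint hood above 1.65 rad and angle between can_tipped's own z axis and vertical below 0.1 rad and z of can_tipped in the frame of case between 0.04 and 0.05 m and x of can_tipped in the frame of case between 0.06 and 0.11 m and (y of can_tipped in the frame of case between -0.094 and -0.066 m or y of can_tipped in the frame of case between -0.014 and 0.014 m or y of can_tipped in the frame of case between 0.066 and 0.094 m) and linear speed of can_tipped below 0.02 m/s); the robot touches nothing.
It fails at once if a neighbouring can is tipped (0.4 rad) or shifted by more than 25 mm (distance of any of can_silver, can_green from where it was at the start of the episode above 0.025 m or angle between any of can_silver, can_green's own z axis and vertical above 0.4 rad).
It fails at once if a tin in the case is shifted by more than 25 mm (distance of any of tin_amber, tin_blue from where it was at the start of the episode above 0.025 m).
It fails at once if goods on the counter are tipped or shifted by more than 30 mm (distance of any of jug_blue, lotion, spray_green, sponge from where it was at the start of the episode above 0.03 m or angle between any of jug_blue, lotion, spray_green, sponge's own z axis and vertical above 0.4 rad).
It fails at once if the red can is dropped or flung (faster than 0.9 m/s) (linear speed of can_tipped above 0.9 m/s).
It also fails if it takes over 51 s, if anything falls off the work surface, if the arm or the gripper's body presses on something with over 40 N, if the wrist force passes 120 N, or if a joint passes its speed limit or range.

## Working session

There is one attempt and no reset: what is moved stays moved. The work goes in short steps, each a Python script; the robot and the scene stay as the last script left them, time stands still between calls to the robot, and variables do not carry over. Pictures are saved under pics/ and viewed, and the job is handed in when it is done.

```bash
ls; mkdir -p pics; python3 - <<'E'
from cell import bot, eyes
import cv2, numpy as np
np.set_printoptions(precision=4,suppress=True)
for n in ["scene","top","wrist"]:
    s=eyes.snapshot(n); cv2.imwrite(f"pics/{n}0.png",s["frame"][:,:,::-1]); print(n,{k:v for k,v in s.items() if k not in("frame",)})
print(bot.get_obs()); print(bot.hold_point_z)
E
```

```text
pics
scene {'fx': 361.8746353982927, 'fy': 361.8746353982927, 'cx': 323.2667802416344, 'cy': 203.89555615322016, 'T': array([[ 0.799 ,  0.5715, -0.1871,  0.3518],
       [-0.6013,  0.7623, -0.2393, -0.2975],
       [ 0.0059,  0.3037,  0.9527,  1.2501],
       [ 0.    ,  0.    ,  0.    ,  1.    ]])}
top {'fx': 488.43222928276083, 'fy': 488.43222928276083, 'cx': 319.1416874522236, 'cy': 196.5150978423859, 'T': array([[ 0.0079,  0.9995, -0.0302,  0.5013],
       [-0.9999,  0.0076, -0.0102, -0.0112],
       [-0.0099,  0.0303,  0.9995,  1.7607],
       [ 0.    ,  0.    ,  0.    ,  1.    ]])}
wrist {'fx': 350.9732994560626, 'fy': 350.9732994560626, 'cx': 316.86806972173525, 'cy': 196.63408016573842, 'T': array([[-0.2998,  0.9051,  0.3016,  0.2428],
       [-0.954 , -0.2848, -0.0937,  0.5004],
       [ 0.0011, -0.3159,  0.9488,  0.3727],
       [ 0.    ,  0.    ,  0.    ,  1.    ]])}
{'time': 0.15, 'q': array([ 1.5506,  0.2556,  0.1073, -0.0003, -1.4239, -0.2846]), 'dq': array([-0.0014, -0.0036,  0.0021,  0.0023,  0.0002, -0.0016]), 'tau': array([ -0.0009, -38.6943,  23.8083,   5.3665,  -0.0045,  -0.    ]), 'tcp_pos': array([0.1649, 0.5243, 0.2306]), 'orientation': array([-0.0005, -0.5916,  0.8063, -0.0004]), 'force': array([ 0.5947,  0.3841, -0.4231]), 'wrist_torque': array([ 0.0635, -0.0567,  0.0247]), 'finger_gap': 0.9986074451776653}
-0.0187
```

View pics/scene0.png

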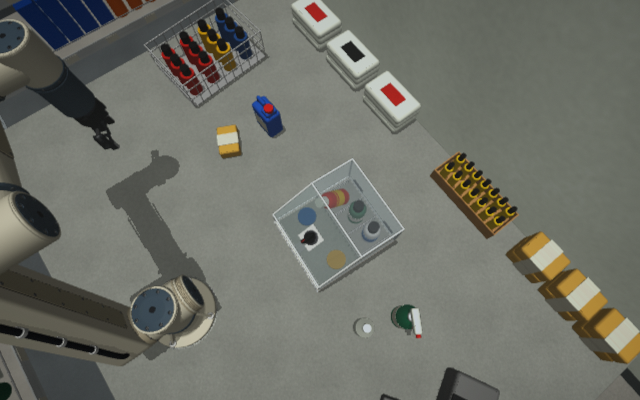

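View pics/top0.png

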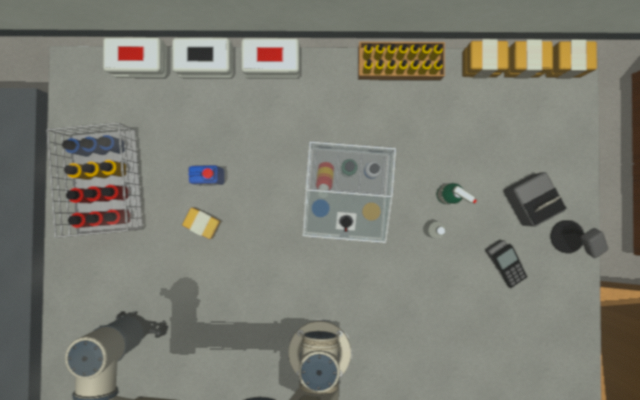

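View pics/wrist0.png

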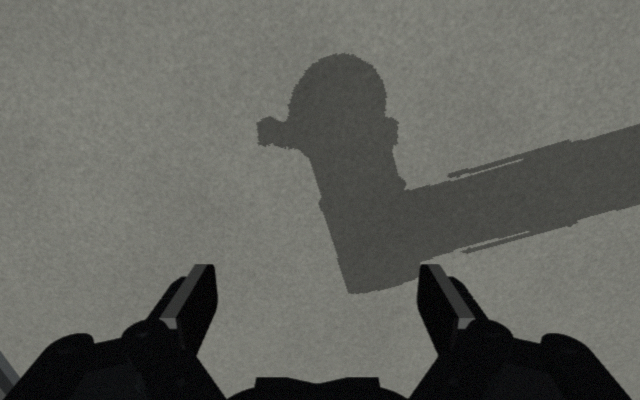

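The top view shows the case around (350,190), the red can in the left lane at about (325,176), the knob on a white plate at (346,222), the amber tin at (371,211) and the blue tin at (320,208). I'll enlarge it to measure.

```bash
cat > h.py <<'E'
from cell import bot, eyes
import cv2, numpy as np
from scipy.spatial.transform import Rotation as R
np.set_printoptions(precision=4,suppress=True)
def ray(s,u,v):
    d=np.array([(u-s["cx"])/s["fx"],-(v-s["cy"])/s["fy"],-1.0]); T=s["T"]
    d=T[:3,:3]@d; return T[:3,3],d/np.linalg.norm(d)
def onz(s,u,v,z):
    o,d=ray(s,u,v); return o+d*(z-o[2])/d[2]
def tri(obs):
    A=np.zeros((3,3));b=np.zeros(3)
    for s,u,v in obs:
        o,d=ray(s,u,v);P=np.eye(3)-np.outer(d,d);A+=P;b+=P@o
    p=np.linalg.solve(A,b)
    return p,[np.linalg.norm((np.eye(3)-np.outer(d,d))@(p-o)) for o,d in (ray(*x) for x in obs)]
def proj(s,p):
    T=s["T"];c=T[:3,:3].T@(np.asarray(p)-T[:3,3]); return np.array([s["cx"]+s["fx"]*c[0]/-c[2],s["cy"]-s["fy"]*c[1]/-c[2]])
def quat(Rm):
    q=R.from_matrix(Rm).as_quat(); return np.array([q[3],q[0],q[1],q[2]])
def tool(zaxis,xaxis):
    z=np.array(zaxis,float);z/=np.linalg.norm(z);x=np.array(xaxis,float);x-=z*(x@z);x/=np.linalg.norm(x)
    return np.column_stack([x,np.cross(z,x),z])
def save(s,name,crop=None,k=1):
    f=s["frame"][:,:,::-1]
    if crop: a,b,c,d=crop;f=f[b:d,a:c]
    cv2.imwrite(f"pics/{name}.png",cv2.resize(f,None,fx=k,fy=k,interpolation=cv2.INTER_CUBIC))
E
python3 - <<'E'
import cv2
t=cv2.imread("pics/top0.png");s=cv2.imread("pics/scene0.png")
cv2.imwrite("pics/top0c.png",cv2.resize(t[130:255,290:410],None,fx=4.8,fy=4.8,interpolation=cv2.INTER_CUBIC))
cv2.imwrite("pics/scene0c.png",cv2.resize(s[150:300,265:415],None,fx=4,fy=4,interpolation=cv2.INTER_CUBIC))
E
```

```text
(no output)
```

View pics/top0c.png

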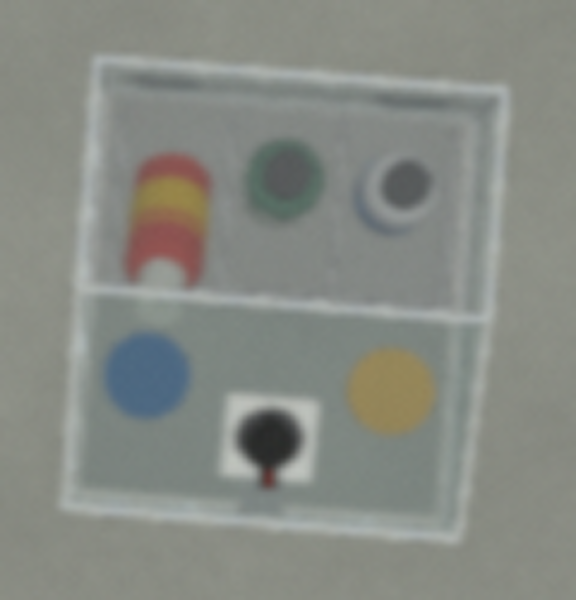

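View pics/scene0c.png

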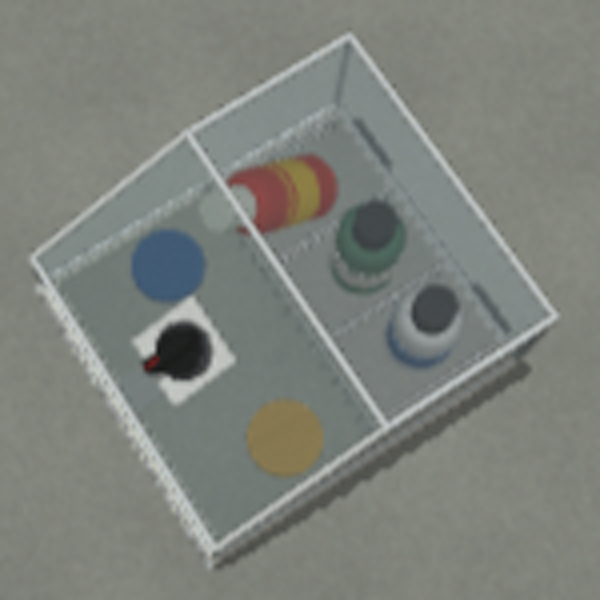

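Crops show the hood's corners clearly in both views, so I'll triangulate those plus the knob.

```bash
cat > m.py <<'E'
from h import *
def loads():
    import pickle
t=None
E
python3 - <<'E'
from h import *
t=eyes.snapshot("top");s=eyes.snapshot("scene")
T=lambda U,V:(t,290+(U+.5)/4.8-.5,130+(V+.5)/4.8-.5)
S=lambda U,V:(s,265+(U+.5)/4-.5,150+(V+.5)/4-.5)
P={}
for n,a,b in [("BL",(97,58),(350,36)),("BR",(506,88),(555,315)),("RL",(85,290),(190,133)),("RR",(490,320),(387,427)),("FL",(65,507),(35,258)),("FR",(460,540),(215,553)),("knob",(270,437),(183,350)),("bluetin",(148,375),(168,265)),("amber",(391,391),(285,438)),("greencap",(288,174),(376,225)),("silvcap",(407,185),(435,310)),("redcap",(160,290),(228,207))]:
    P[n],r=tri([T(*a),S(*b)]);print(n,P[n],np.array(r))
for a,b in [("BL","BR"),("RL","RR"),("FL","FR"),("BL","RL"),("BR","RR"),("RL","FL"),("RR","FR")]:
    d=P[a]-P[b];print(a,b,np.linalg.norm(d),np.degrees(np.arctan2(d[1],d[0])))
print((P["BL"]+P["BR"])/2,(P["FL"]+P["FR"])/2)
E
```

```text
BL [0.7264 0.0362 0.1866] [0.0003 0.0003]
BR [ 0.7069 -0.2382  0.1898] [0.0004 0.0004]
RL [0.5701 0.042  0.2011] [0.0014 0.0014]
RR [ 0.5514 -0.2279  0.1933] [0.0002 0.0002]
FL [0.4219 0.0577 0.1157] [0.0017 0.0017]
FR [ 0.3999 -0.2188  0.1121] [0.0005 0.0005]
knob [ 0.471  -0.0834  0.1488] [0.0001 0.0001]
bluetin [0.5139 0.0012 0.0606] [0.0003 0.0003]
amber [ 0.5039 -0.1754  0.0569] [0.0005 0.0005]
greencap [ 0.652  -0.0947  0.1553] [0.0006 0.0006]
silvcap [ 0.6451 -0.1764  0.1561] [0.0008 0.0008]
redcap [ 0.5721 -0.007   0.1334] [0.0002 0.0002]
BL BR 0.27513218638191894 85.94262135443996
RL RR 0.27070397447267625 86.04160064827137
FL FR 0.2773926310440707 85.44587043317273
BL RL 0.15712528959150404 -2.1118447568363785
BR RR 0.15593177846904285 -3.767389711465593
RL FL 0.17174766016458265 -6.03824531519241
RR FR 0.17218060930633514 -3.447125043207762
[ 0.7167 -0.101   0.1882] [ 0.4109 -0.0806  0.1139]
```

Case yaw is about -4.2°, and the can is in the left lane. I'll plan the knob hover and check IK, including the q6 budget for the quarter turn.

```bash
rm m.py; python3 - <<'E'
from h import *
yaw=np.radians(-4.2);ex=np.array([np.cos(yaw),np.sin(yaw),0]);ey=np.array([-ex[1],ex[0],0]);ez=np.array([0,0,1.])
n=-np.sin(np.radians(25))*ex+np.cos(np.radians(25))*ez
K=np.array([.471,-.0834,.165])
s=np.radians(50);a=-np.sin(s)*ex+np.cos(s)*ez
C=np.array([.567,-.09,0.045])
for sg in (1,-1):
    R0=tool(-n,sg*ey); R1=R.from_rotvec(n*np.pi/2).as_matrix()@R0
    for nm,p,Q in [("hover",K+n*.12,R0),("grip",K,R0),("turn",K,R1),("turnhover",K+.1*n,R1),("can",C+ex*.085+ey*.08+ez*.021+a*.1,tool(-a,sg*ey)),("place",C+ex*.085+ey*.08+ez*.1,tool(-ez,sg*ey))]:
        print(sg,nm,bot.ik(p,quat(Q)))
o=bot.get_obs();w=eyes.snapshot("wrist");q=o["orientation"];Rt=R.from_quat([q[1],q[2],q[3],q[0]]).as_matrix()
print("cam in tool",Rt.T@(w["T"][:3,3]-o["tcp_pos"]));print(Rt.T@w["T"][:3,:3])
E
```

```text
1 hover [ 0.3293 -0.3301 -0.5025  0.1978 -1.0021 -2.0466]
1 grip [ 0.2556 -0.144  -0.6686  0.2296 -0.6433 -2.0557]
1 turn [ 0.2556 -0.144  -0.6686  0.2296 -0.6433 -0.4849]
1 turnhover [ 0.3153 -0.3045 -0.5332  0.199  -0.9442 -0.473 ]
1 can None
1 place [ 0.2119  0.5023  0.2566  0.     -1.3251 -1.856 ]
-1 hover [ 0.3293 -0.3301 -0.5025  0.1978 -1.0021  1.095 ]
-1 grip [ 0.2556 -0.144  -0.6686  0.2296 -0.6433  1.0859]
-1 turn [ 0.2556 -0.144  -0.6686  0.2296 -0.6433  2.6567]
-1 turnhover [ 0.3153 -0.3045 -0.5332  0.199  -0.9442  2.6686]
-1 can None
-1 place [ 0.2119  0.5023  0.2566  0.     -1.3251  1.2856]
cam in tool [-0.0004 -0.0815 -0.1422]
[[ 1.     -0.0006  0.0005]
 [-0.0004 -0.9488 -0.316 ]
 [ 0.0007  0.316  -0.9488]]
```

```bash
python3 - <<'E'
from h import *
yaw=np.radians(-4.2);ex=np.array([np.cos(yaw),np.sin(yaw),0]);ey=np.array([-ex[1],ex[0],0]);ez=np.array([0,0,1.])
s=np.radians(50);a=-np.sin(s)*ex+np.cos(s)*ez
C=np.array([.567,-.09,0.045])
G=C+ex*.085+ey*.08+ez*.021+a*.115
for lift in (0,.1):
  for t in range(-40,51,10):
    w=-np.sin(np.radians(t))*ex+np.cos(np.radians(t))*ez
    g=bot.ik(G-w*.019+ez*lift,quat(tool(-w,ey)))
    f=C+ex*.085+ey*.08+ez*(.115+lift)
    p=bot.ik(f-w*.019,quat(tool(-w,ey)))
    print(lift,t,"grasp",g,"place",p)
E
```

```text
0 -40 grasp [ 0.1607  0.833   0.6578 -0.1709 -2.0739 -1.8344] place [ 0.1359  1.1044  1.2836 -0.2051 -2.4268 -1.8878]
0 -30 grasp [ 0.1776  0.7075  0.4877 -0.1298 -1.8587 -1.8263] place [ 0.1507  0.9183  0.9502 -0.1299 -2.1117 -1.8328]
0 -20 grasp [ 0.1986  0.5839  0.3147 -0.0922 -1.6385 -1.8333] place [ 0.1675  0.7654  0.6949 -0.0847 -1.8391 -1.8201]
0 -10 grasp [ 0.2247  0.4641  0.1378 -0.0517 -1.4117 -1.8564] place [ 0.1877  0.6285  0.4664 -0.0448 -1.5774 -1.8283]
0 0 grasp [ 0.2568  0.3502 -0.045   0.     -1.1757 -1.9009] place [ 0.2119  0.5043  0.2496  0.     -1.3161 -1.856 ]
0 10 grasp [ 0.2953  0.2447 -0.2387  0.0784 -0.9258 -1.9815] place [ 0.2403  0.3929  0.0353  0.0619 -1.0479 -1.9109]
0 20 grasp [ 0.3357  0.151  -0.4573  0.2259 -0.6526 -2.1382] place [ 0.2709  0.2964 -0.1879  0.1677 -0.7635 -2.0174]
0 30 grasp [ 0.3186  0.0736 -0.751   0.655  -0.3189 -2.5447] place [ 0.2852  0.2175 -0.4543  0.4261 -0.4383 -2.2745]
0 40 grasp None place None
0 50 grasp None place None
0.1 -40 grasp [ 0.1596  0.8003  0.8567 -0.2006 -2.3018 -1.8855] place None
0.1 -30 grasp [ 0.1772  0.6723  
[... 250 characters left out ...]
0511 -1.6424 -1.8682] place [ 0.1877  0.6151  0.6938 -0.0462 -1.818  -1.8393]
0.1 0 grasp [ 0.2568  0.2977  0.1399  0.     -1.413  -1.9009] place [ 0.2119  0.4763  0.4567  0.     -1.5512 -1.856 ]
0.1 10 grasp [ 0.2956  0.182  -0.0514  0.0679 -1.1752 -1.9608] place [ 0.2404  0.3513  0.2318  0.0559 -1.2856 -1.8958]
0.1 20 grasp [ 0.3395  0.0745 -0.2564  0.1726 -0.9253 -2.0658] place [ 0.2723  0.2398  0.0079  0.137  -1.0132 -1.9699]
0.1 30 grasp [ 0.3767 -0.0208 -0.489   0.3647 -0.6557 -2.2608] place [ 0.3019  0.1438 -0.2295  0.2802 -0.7243 -2.1118]
0.1 40 grasp [ 0.3164 -0.0944 -0.7776  0.8405 -0.334  -2.6878] place [ 0.2869  0.0671 -0.5183  0.6371 -0.3907 -2.4517]
0.1 50 grasp None place None
```

Tilts of up to about 25° can be reached for the can grasp, so I'll grip the cap at a tilted angle. First I'll hover over the knob and look.

```bash
cat >> h.py <<'E'
yaw=np.radians(-4.2);ex=np.array([np.cos(yaw),np.sin(yaw),0]);ey=np.array([-ex[1],ex[0],0]);ez=np.array([0,0,1.])
n=-np.sin(np.radians(25))*ex+np.cos(np.radians(25))*ez
import pickle
E
python3 - <<'E'
from h import *
K=np.array([.471,-.0834,.165]);Q=quat(tool(-n,ey))
bot.goto(K+n*.13,Q)
w1=eyes.snapshot("wrist")
bot.line_to(K+n*.13+ey*.05,vel=.15)
w2=eyes.snapshot("wrist")
save(w1,"w1");save(w2,"w2");pickle.dump((w1,w2),open("w.pkl","wb"))
o=bot.get_obs();print(o["time"],o["tcp_pos"],o["force"],o["wrist_torque"])
E
```

```text
3.2083 [ 0.4199 -0.0294  0.2828] [0.0738 0.4119 0.2401] [0.0802 1.2502 0.0423]
```

View pics/w1.png

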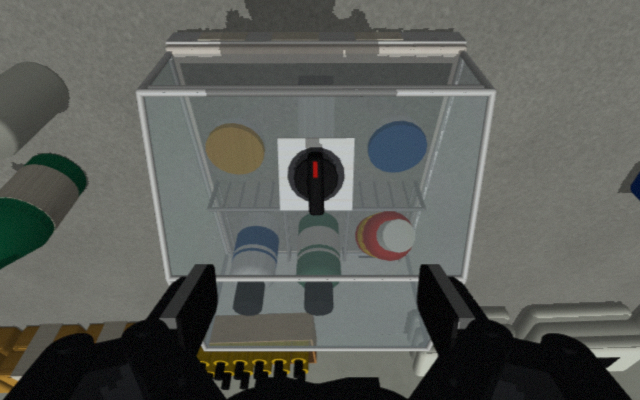

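View pics/w2.png

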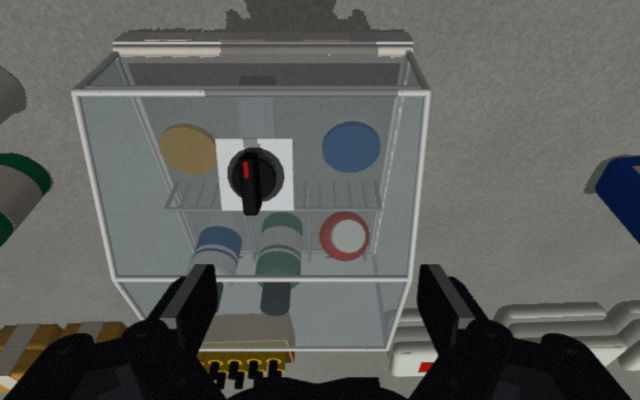

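Both wrist views show the knob, with its flange centred at about (316,174) and (256,174), on a white plate. The wing runs along the slope with the red mark pointing to the robot. The red cap is visible through the ridge at about (398,237) and (350,236). Now for segmentation.

```bash
python3 - <<'E'
from h import *
w=pickle.load(open("w.pkl","rb"))
pl=[];fl=[]
for i,(s,u0) in enumerate(zip(w,(316,256))):
    f=s["frame"].astype(int);h,wd=f.shape[:2]
    roi=np.zeros((h,wd),bool);roi[125:225,u0-55:u0+55]=1
    white=((f.min(2)>190)&roi).astype(np.uint8)
    black=((f.max(2)<70)&roi).astype(np.uint8)
    red=((f[:,:,0]>150)&(f[:,:,1]<80)&roi).astype(np.uint8)
    k=cv2.findContours(white|black|red,cv2.RETR_EXTERNAL,cv2.CHAIN_APPROX_NONE)[0];c=max(k,key=cv2.contourArea)
    r=cv2.minAreaRect(c);pl.append(r[0]);print("plate",r,white.sum(),black.sum())
    r=np.argwhere(red)[:,::-1];print("red",r.mean(0),r.min(0),r.max(0))
    f=s["frame"];save(s,f"w{i+1}c",(u0-60,120,u0+60,230),6)
p,e=tri([(w[0],*pl[0]),(w[1],*pl[1])]);print(p,e)
E
```

```text
plate ((312.8583679199219, 178.60513305664062), (54.37511444091797, 63.93989181518555), 31.607501983642578) 244 2463
red [314.871 169.   ] [314 163] [316 175]
plate ((257.21405029296875, 178.61489868164062), (64.13848876953125, 53.772674560546875), 65.0952377319336) 127 2503
red [245.5 169.7] [245 163] [246 176]
[ 0.4883 -0.0873  0.1365] [np.float64(0.00010433671360716591), np.float64(0.00010433671360705429)]
```

View pics/w1c.png

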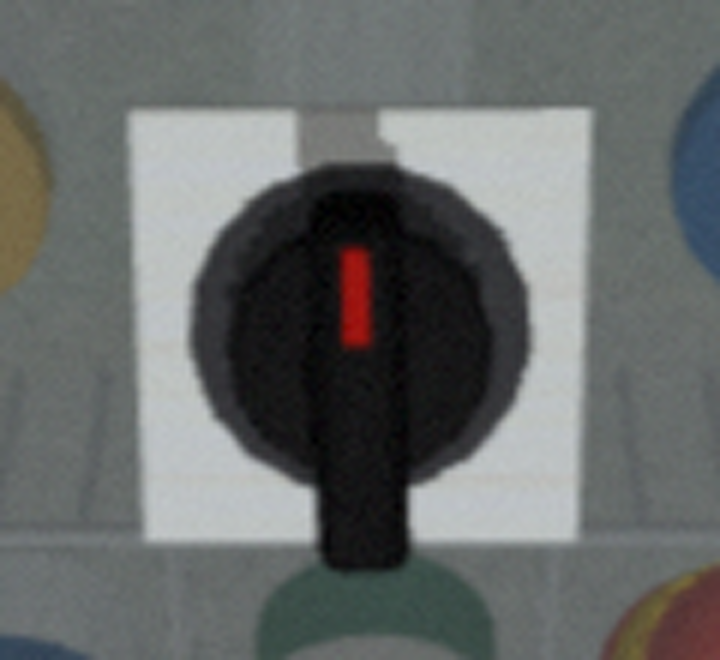

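View pics/w2c.png

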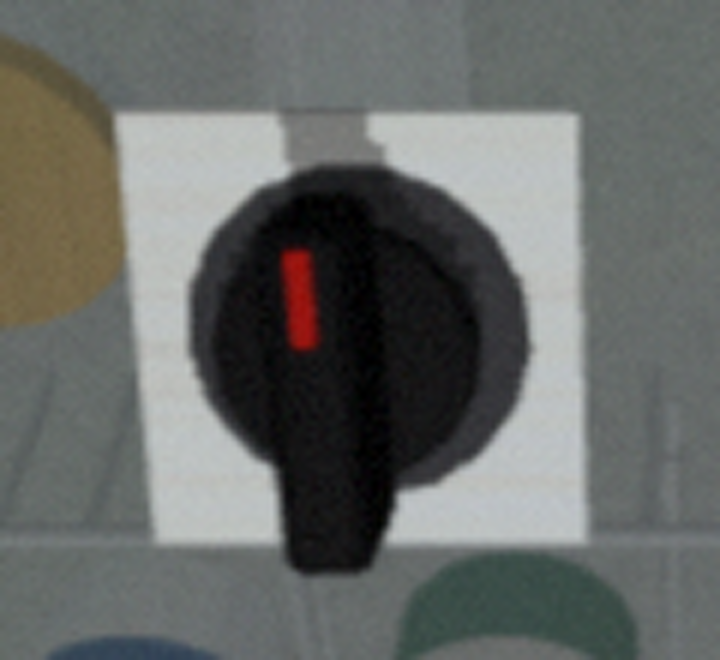

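```bash
python3 - <<'E'
from h import *
w=pickle.load(open("w.pkl","rb"))
m=lambda i,U,V:(w[i],(316,256)[i]-60+(U+.5)/6-.5,120+(V+.5)/6-.5)
P={}
for nm,a,b in [("pTL",(128,108),(114,112)),("pTR",(593,107),(580,112)),("pBR",(580,541),(588,544)),("pBL",(144,541),(154,546)),
  ("redfront",(355,248),(296,250)),("redback",(358,347),(305,349)),("wingback",(365,569),(333,571)),("flangeBlk",(361,352),(346,354))]:
    p,e=tri([m(0,*a),m(1,*b)]);P[nm]=p;print(nm,p,e[0])
c=(P["pTL"]+P["pTR"]+P["pBR"]+P["pBL"])/4
u=P["pBR"]+P["pBL"]-P["pTL"]-P["pTR"];v=P["pTL"]+P["pBL"]-P["pTR"]-P["pBR"]
nn=np.cross(u,v);nn/=np.linalg.norm(nn)
if nn[2]<0:nn=-nn
print("plate c",c,"edges",np.linalg.norm(u)/2,np.linalg.norm(v)/2,"n",nn,"mine",n,"yaw",np.degrees(np.arctan2(u[1],u[0])),"slope",np.degrees(np.arcsin(u[2]/np.linalg.norm(u))),np.degrees(np.arctan2(-v[0],v[1])))
t=np.cross(ey,n)
for k,p in P.items(): d=p-c;print(k,"upslope %.4f left %.4f out %.4f"%(d@t,d@ey,d@n))
E
```

```text
pTL [ 0.4403 -0.1124  0.14  ] 0.00017811763428144338
pTR [ 0.4451 -0.0502  0.1393] 0.00021193650522158137
pBR [ 0.4996 -0.0541  0.1673] 8.988207146316516e-05
pBL [ 0.4965 -0.1165  0.1662] 0.0002638172955883367
redfront [ 0.4374 -0.0815  0.1769] 1.960959558274055e-05
redback [ 0.4484 -0.082   0.1822] 2.0220711691802963e-05
wingback [ 0.478  -0.0833  0.1912] 2.2675601242181363e-05
flangeBlk [ 0.4657 -0.083   0.1629] 2.8619468930505593e-05
plate c [ 0.4704 -0.0833  0.1532] edges 0.06175087455748331 0.062416776466936066 n [-0.4382  0.0246  0.8985] mine [-0.4215  0.031   0.9063] yaw -4.109359865850267 slope 26.03114170535741 176.36243106739667
pTL upslope -0.0308 left -0.0313 out -0.0002
pTR upslope -0.0309 left 0.0312 out -0.0009
pBR upslope 0.0304 left 0.0312 out 0.0014
pBL upslope 0.0313 left -0.0312 out -0.0003
redfront upslope -0.0200 left -0.0007 out 0.0354
redback upslope -0.0077 left -0.0003 out 0.0356
wingback upslope 0.0229 left 0.0006 out 0.0312
flangeBlk upslope -0.0002 left 0.0000 out 0.0107
```

The plate centre (0.4704, -0.0833, 0.1532) is the knob axis. The normal agrees with 25°, the wing top is 32–35 mm out and the flange about 10.7 mm out. Next I'll approach and grip the wing.

```bash
python3 - <<'E'
from h import *
c=np.array([.4704,-.0833,.1532])
bot.line_to(c+n*.07,vel=.15)
bot.line_to(c+n*.013,vel=.08,force_limit=8) and print("contact")
o=bot.get_obs();print(o["time"],o["force"],(o["tcp_pos"]-c)@n)
bot.command_gripper(0.0,70)
o=bot.get_obs();print(o["time"],o["finger_gap"],o["force"],o["force"]@n,o["wrist_torque"],(o["tcp_pos"]-c)@n)
save(eyes.snapshot("wrist"),"w3")
E
```

```text
4.8 [ 0.7416 -0.9449 -1.0886] 0.013434316456789303
5.4667 0.12506507269259892 [-2.705  -3.4143  2.4679] 3.271057952123589 [-0.9565  1.7148 -0.5321] 0.013094578416012134
```

View pics/w3.png

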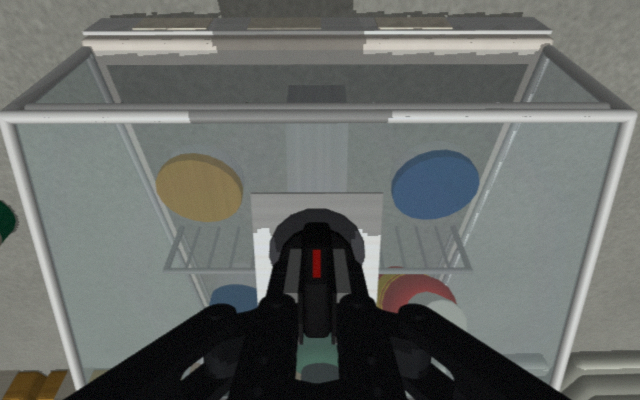

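The wing, with its red mark at about (316,262), sits between the pads and the gap matches 12 mm. Next, push and turn.

```bash
python3 - <<'E'
from h import *
c=np.array([.4704,-.0833,.1532])
f0=bot.get_obs()["force"]
hit=bot.line_to(c+n*.003,vel=.02,force_limit=16)
o=bot.get_obs();d=(o["tcp_pos"]-c)@n;print(hit,o["time"],"out",d,"dF",(o["force"]-f0)@n,o["finger_gap"])
E
```

```text
True 5.9333 out 0.005342032854937106 dF 7.111813295086908 0.12245524478334696
```

```bash
python3 - <<'E'
from h import *
c=np.array([.4704,-.0833,.1532])
o=bot.get_obs();print((o["tcp_pos"]-c)@n,o["force"]@n)
tq=bot.ik(c+n*.0048,quat(tool(-n,ey)));print(o["q"],tq)
for a in (.4,.8,1.2,1.6):
    q=tq.copy();q[5]+=a;bot.move_j(q)
    o=bot.get_obs();print(a,o["time"],"out",(o["tcp_pos"]-c)@n,"F",o["force"]@n,"tq",o["wrist_torque"]@n,o["q"][5]-tq[5],o["finger_gap"])
save(eyes.snapshot("wrist"),"w4")
E
```

```text
0.005342032854937106 11.738223023320256
[ 0.2581 -0.1453 -0.6923  0.236  -0.6262 -2.0677] [ 0.2577 -0.1426 -0.6912  0.2385 -0.6204 -2.068 ]
0.4 6.4 out 0.0049246988705503 F 19.56135622158092 tq 0.06816578694518419 0.4002776695036143 0.12595035537024768
0.8 6.8667 out 0.004919612656863265 F 19.070249195088632 tq 0.04415597412143367 0.8002725082924596 0.12374259413035991
1.2 7.3333 out 0.004882841925447361 F 17.396401892644153 tq 0.013814419179559714 1.2003097626066148 0.11912771340958224
1.6 7.8 out 0.004869666427459326 F 17.72591969911101 tq 0.027981371611677627 1.6002981781190098 0.12497981489357164
```

View pics/w4.png

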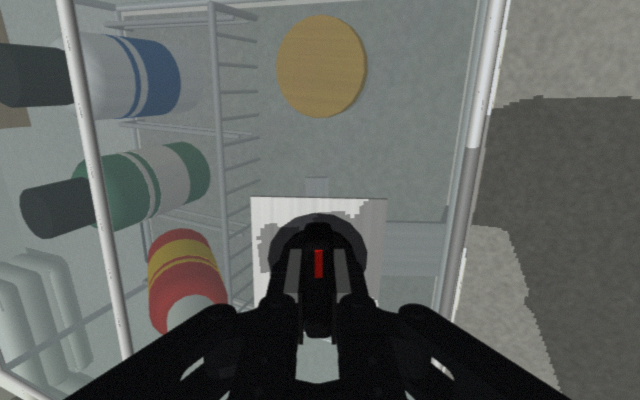

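The wing turned with the gripper: the red mark is still aligned at (318,262) and the view has rotated 90°. I'll release and back off along the normal.

```bash
python3 - <<'E'
from h import *
c=np.array([.4704,-.0833,.1532])
bot.dwell(.15)
bot.line_to(c+n*.0105,vel=.05)
bot.command_gripper(1.0)
bot.line_to(c+n*.17,vel=.3)
o=bot.get_obs();print(o["time"],o["force"],o["tcp_pos"])
bot.goto([.36,-.06,.38],quat(tool(-n,ey)))
print(bot.get_obs()["time"])
save(eyes.snapshot("scene"),"s5",(200,100,500,320),2.6)
w=eyes.snapshot("wrist");save(w,"w5")
E
```

```text
9.6583 [ 1.0263 -0.1165 -1.1962] [ 0.3984 -0.0778  0.3071]
11.1833
```

View pics/s5.png

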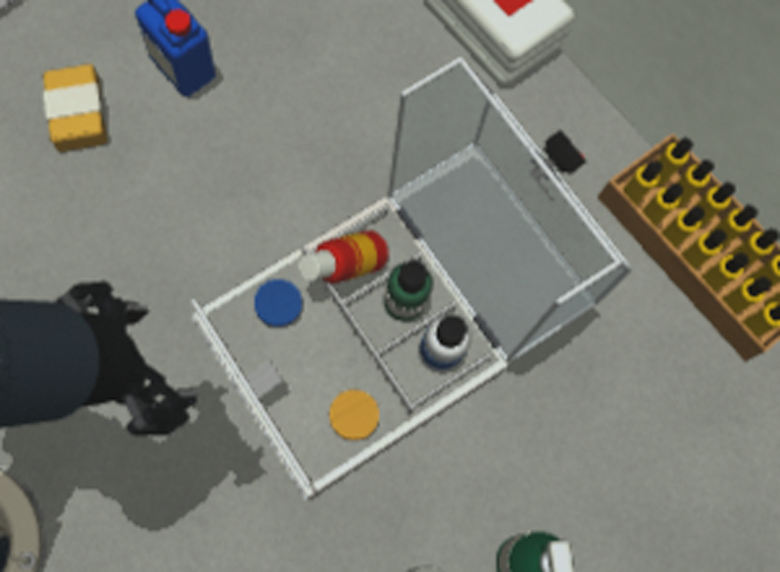

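View pics/w5.png

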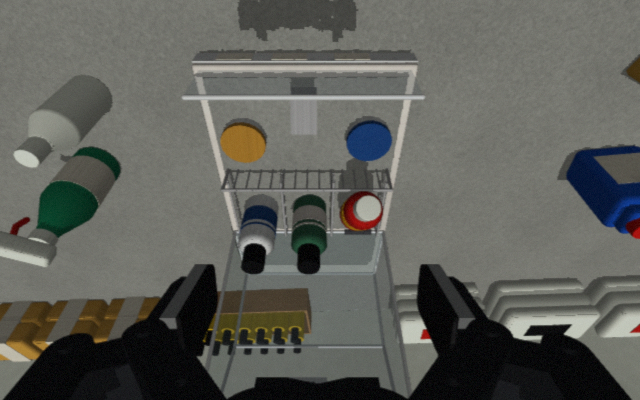

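The hood is wide open and the goods are undisturbed. The red can's cap is at about (367,208) in the wrist view. I'll take two closer wrist views.

```bash
python3 - <<'E'
from h import *
t=np.radians(22);wv=-np.sin(t)*ex+np.cos(t)*ez;Q=quat(tool(-wv,ey))
p=np.array([.558,-.009,.145])+wv*.10
bot.goto(p-ey*.03,Q);w1=eyes.snapshot("wrist")
bot.line_to(p+ey*.03,vel=.2);w2=eyes.snapshot("wrist")
save(w1,"w6");save(w2,"w7");pickle.dump((w1,w2),open("w2.pkl","wb"));print(bot.get_obs()["time"],bot.get_obs()["force"])
E
```

```text
12.7 [ 0.4353 -0.1677 -0.1016]
```

View pics/w6.png

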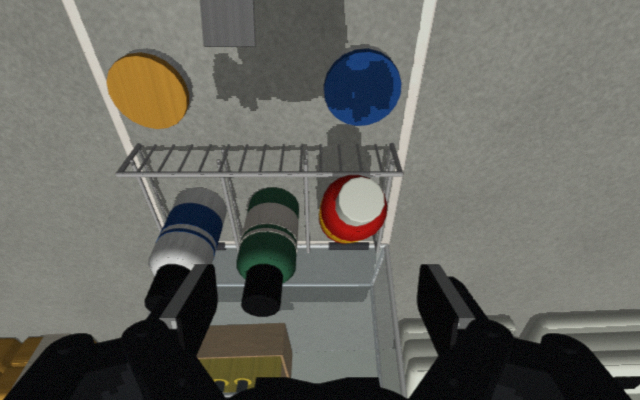

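View pics/w7.png

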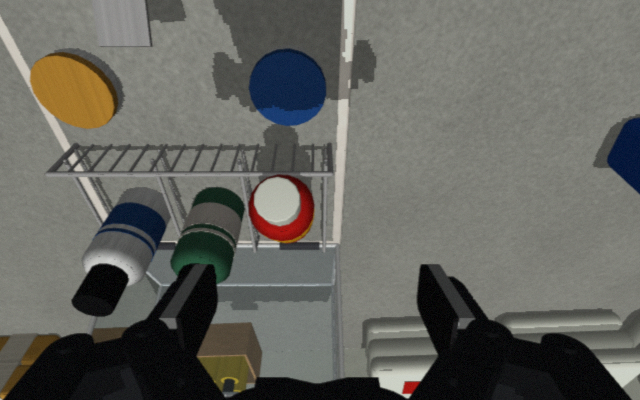

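The cap's top face is at about (360,200) and (277,200), seen almost end-on. I'll fit ellipses to it and triangulate, and do the same for the fence and floor points.

```bash
python3 - <<'E'
from h import *
w=pickle.load(open("w2.pkl","rb"))
ec=[];rc=[]
for i,(s,u0) in enumerate(zip(w,(360,278))):
    f=s["frame"].astype(int);roi=np.zeros(f.shape[:2],bool);roi[165:250,u0-45:u0+45]=1
    print("brightness prof row200",f[200,u0-30:u0+32:3,1], "col",f[170:232:3,u0,1])
    cap=((f[:,:,1]>105)&(f[:,:,2]>105)&roi).astype(np.uint8)
    red=((f[:,:,0]>90)&(f[:,:,1]<60)&roi).astype(np.uint8)
    cap=cv2.morphologyEx(cap,cv2.MORPH_OPEN,np.ones((9,9),np.uint8))
    nl,lab,st,ce=cv2.connectedComponentsWithStats(cap)
    j=lab[200,u0];m=(lab==j).astype(np.uint8)
    k=max(cv2.findContours(m,0,1)[0],key=cv2.contourArea)
    e=cv2.fitEllipse(k);ec.append(e[0]);print("cap",e,st[j])
    k=max(cv2.findContours(red|m,0,1)[0],key=cv2.contourArea);hull=cv2.convexHull(k);print("red bbox",cv2.boundingRect(hull))
    save(s,f"w{6+i}c",(u0-50,160,u0+50,260),6)
print(tri([(w[0],*ec[0]),(w[1],*ec[1])]))
E
```

```text
brightness prof row200 [ 15  17  72 155 186 188 188 187 190 187 187 189 187 187 186 186 187 187
  78 123 187] col [ 62  86  44 182 184 184 185 187 185 186 187 187 187 189 189 191 192 201
 165  24  26]
cap ((360.5207824707031, 200.75741577148438), (43.735172271728516, 50.00187683105469), 34.214176177978516) [ 339  178   45   47 1773]
red bbox (324, 178, 63, 63)
brightness prof row200 [ 92   8 140 183 179 184 181 185 183 184 185 184 182 185 182 182 182 123
  18  10  13] col [ 76  83  49 177 178 179 176 181 181 183 185 180 184 184 185 182 187 197
 163  24  19]
cap ((277.0059509277344, 200.78515625), (44.58591842651367, 47.62905502319336), 151.30828857421875) [ 254  178   46   47 1729]
red bbox (250, 178, 63, 63)
(array([ 0.5613, -0.0069,  0.1473]), [np.float64(7.269743929752052e-05), np.float64(7.269743929748069e-05)])
```

View pics/w6c.png

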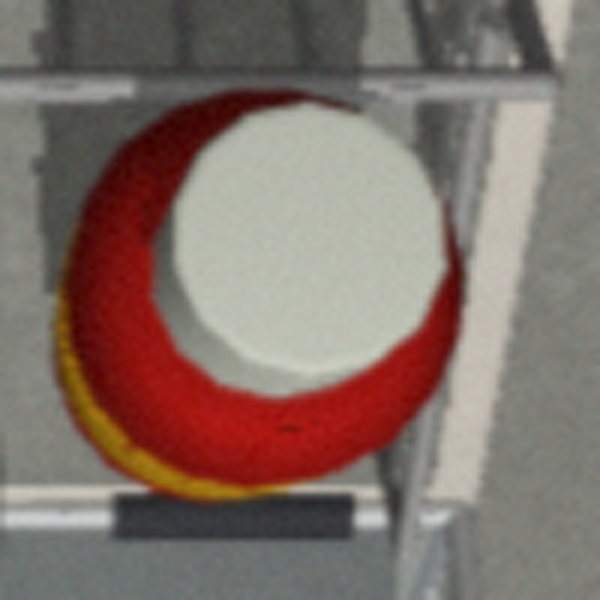

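View pics/w7c.png

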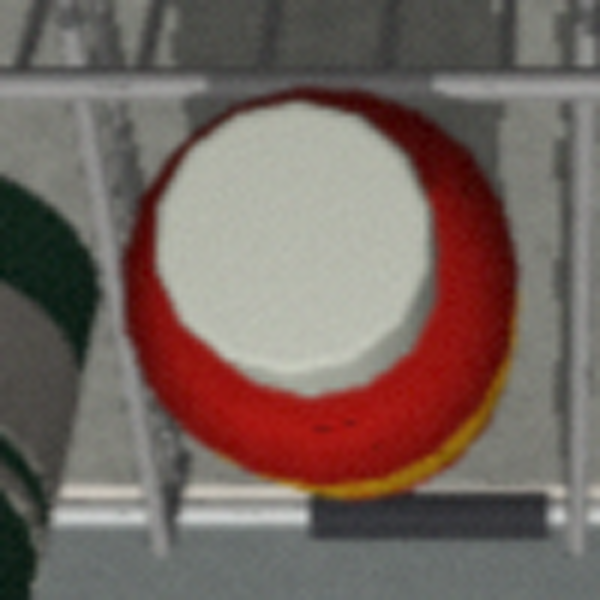

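```bash
python3 - <<'E'
from h import *
w=pickle.load(open("w2.pkl","rb"))
m=lambda i,U,V:(w[i],(360,278)[i]-50+(U+.5)/6-.5,160+(V+.5)/6-.5)
c,e=tri([m(0,311,239),m(1,296,237)]);b,e2=tri([m(0,266,288),m(1,321,290)])
print("captop",c,e[0],"shoulder",b,e2[0],"len",np.linalg.norm(c-b))
a=(c-b)/np.linalg.norm(c-b);print("axis",a,"tilt",np.degrees(np.arccos(a[2])),"az",np.degrees(np.arctan2(a[1],a[0])))
a0=-np.sin(np.radians(50))*ex+np.cos(np.radians(50))*ez
print("nominal axis",a0,"origin",c-a0*.13)
# fence bar in image: use far ends ; floor/back sill
for nm,q0,q1 in [("fence x lane divider junction right end",(121,172),(49,172)),("left end",(402,172),(333,172))]:
    print(nm,tri([(w[0],*q0),(w[1],*q1)]))
C=np.array([.567,-.09,.045])
for nm,p in [("captop",c),("orig",c-a0*.13),("shoulder",b)]: print(nm,(p-C)@ex,(p-C)@ey,(p-C)@ez)
E
```

```text
captop [ 0.5585 -0.0064  0.1488] 6.049162603147151e-05 shoulder [ 0.5908 -0.0098  0.1225] 0.00022549954377076422 len 0.041832034134043995
axis [-0.7725  0.082   0.6297] tilt 50.97405326273346 az 173.94030057372427
nominal axis [-0.764   0.0561  0.6428] origin [ 0.6578 -0.0137  0.0653]
fence x lane divider junction right end (array([ 0.5561, -0.2057,  0.0998]), [np.float64(0.00014511334350155374), np.float64(0.00014511334350161706)])
left end (array([0.5814, 0.0355, 0.0894]), [np.float64(5.619824051237294e-05), np.float64(5.619824051254334e-05)])
captop -0.014578187688595758 0.08275182014081653 0.10384261466537113
orig 0.08500758991687138 0.08275182014081653 0.02028022540612101
shoulder 0.017902366719867172 0.08169719988730037 0.07750214312001769
```

The measurement is consistent: axis tilt 51°, and the origin in the case frame is (85.0, 82.8, 20.3) mm, which matches the expected geometry. Next: grip the cap and check.

```bash
cat >> h.py <<'E'
C=np.array([.567,-.09,.045])
def wt(deg): t=np.radians(deg); return -np.sin(t)*ex+np.cos(t)*ez
HG=.119; REL=25.
captop=np.array([.5585,-.0064,.1488])
def canpose(org,tilt):
    """TCP pose and quat for can origin org (world), can tilt in deg"""
    w=wt(tilt-REL); return org+wt(tilt)*HG-w*.019, quat(tool(-w,ey))
E
python3 - <<'E'
from h import *
org=captop-wt(50)*.13
p,Q=canpose(org,50);w=wt(25)
for o_,t_ in [(org+ez*.05,50),(C+ex*.085+ey*.081+ez*.06,0),(C+ex*.085+ey*.081,0)]:
    print(bot.ik(*canpose(o_,t_)))
bot.goto(p+w*.07,Q)
print(bot.line_to(p,vel=.1,force_limit=6))
o=bot.get_obs();print(o["time"],o["force"],o["tcp_pos"]-p)
f0=o["force"]
bot.command_gripper(0.0,60)
o=bot.get_obs();print(o["time"],o["finger_gap"]*85,o["force"]-f0)
save(eyes.snapshot("wrist"),"w8")
save(eyes.snapshot("scene"),"s8",(250,130,430,280),4)
E
```

```text
[ 0.3655  0.0535 -0.4819  0.2982 -0.6577 -2.2116]
[ 0.1598  0.843   0.9885 -0.1161 -2.1391 -1.8454]
[ 0.16    0.8389  0.827  -0.1068 -1.9827 -1.8258]
False
13.9083 [-0.3362  0.4744  0.1775] [0.0005 0.0003 0.001 ]
14.4333 32.65021891329153 [1.2115 0.4918 0.1951]
```

View pics/w8.png

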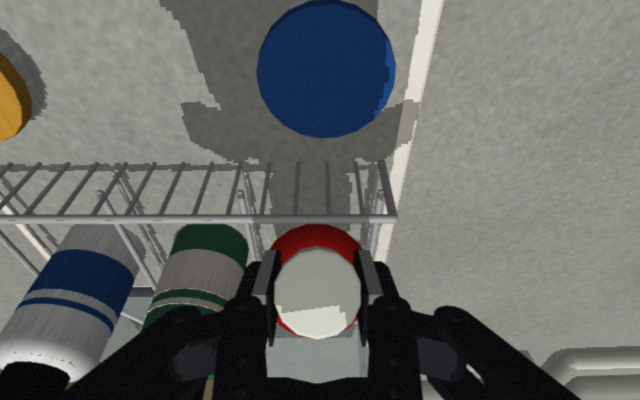

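View pics/s8.png

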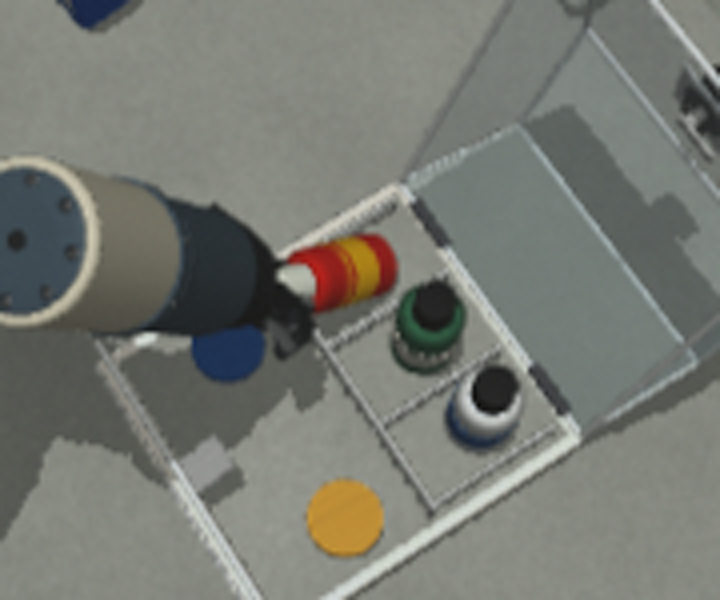

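The pads hold the cap at about (317,290), with a 33 mm gap and almost no side force. I'll lift and rotate to upright above the row.

```bash
python3 - <<'E'
from h import *
org=captop-wt(50)*.13
p,Q=canpose(org+ez*.045,50);bot.line_to(p,vel=.08)
o=bot.get_obs();print(o["time"],o["finger_gap"]*85,o["force"])
tgt=C+ex*.085+ey*.081+ez*.05
A=org+ez*.045
for k in np.linspace(0,1,4)[1:]:
    p,Q=canpose(A+(tgt-A)*k,50*(1-k));bot.line_to(p,Q,vel=.1)
o=bot.get_obs();print(o["time"],o["finger_gap"]*85,o["force"])
save(eyes.snapshot("wrist"),"w9")
s=eyes.snapshot("scene");save(s,"s9",(250,130,430,280),4)
s=eyes.snapshot("top");save(s,"t9",(290,110,410,255),4)
E
```

```text
15.2417 32.44252691669867 [-0.4674 -0.1112 -1.649 ]
16.9917 32.58532808635387 [-0.2311 -0.4607 -1.5101]
```

View pics/w9.png

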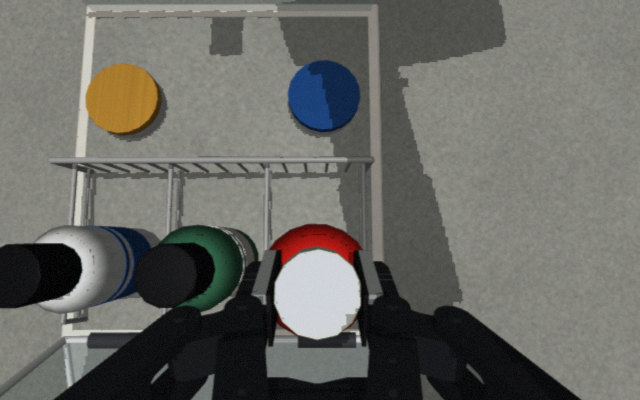

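View pics/s9.png

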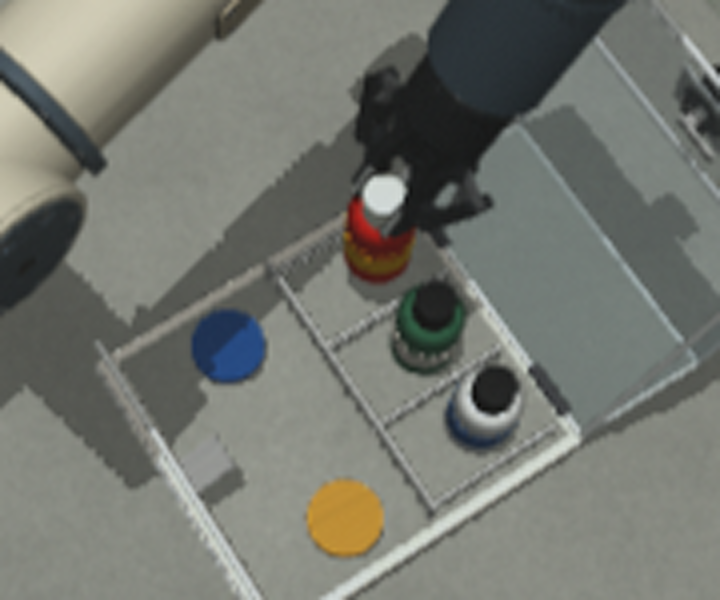

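View pics/t9.png

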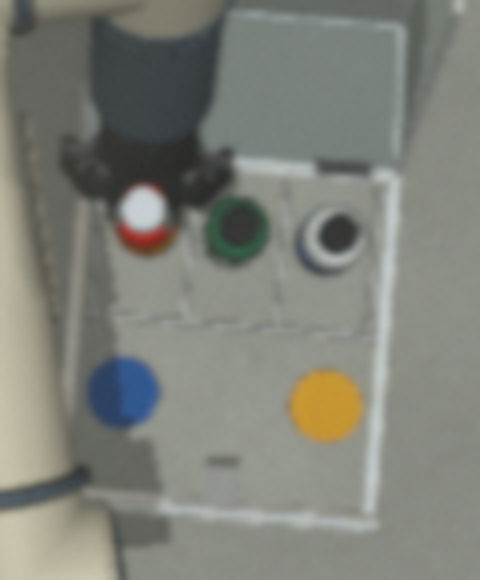

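The can is held upright in the middle of its lane, between the fence/divider junctions at x≈268 and 363, with the cap at 317. The grip is unchanged. Lowering gently now.

```bash
python3 - <<'E'
from h import *
b=C+ex*.085+ey*.081
p,Q=canpose(b+ez*.012,0);bot.line_to(p,vel=.08)
p,Q=canpose(b-ez*.006,0);hit=bot.line_to(p,vel=.02,force_limit=5)
o=bot.get_obs();print(hit,o["time"],o["finger_gap"]*85,o["force"],"can z above floor",o["tcp_pos"][2]-p[2]-.006, o["wrist_torque"])
save(eyes.snapshot("wrist"),"w10")
s=eyes.snapshot("scene");save(s,"s10",(250,130,430,280),4)
E
```

```text
True 18.4083 31.828962405080464 [0.4376 0.7633 5.977 ] can z above floor -0.0005199464055372031 [ 0.1631 -0.7923 -0.0329]
```

View pics/s10.png

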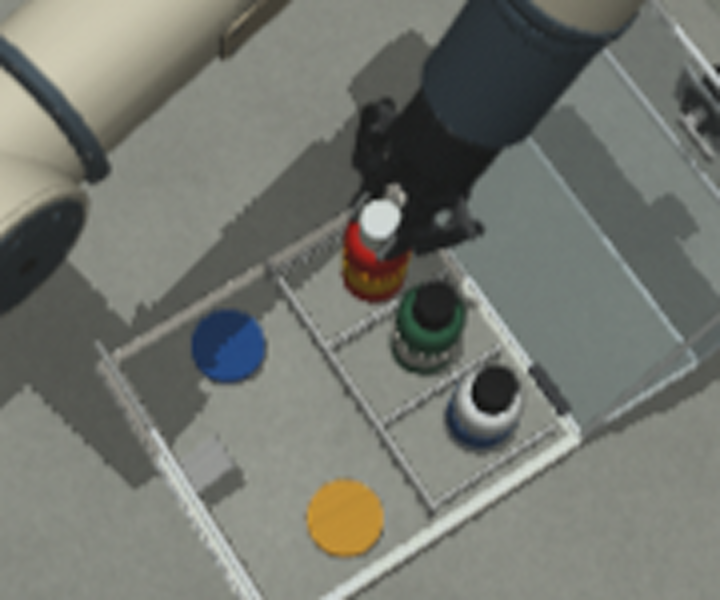

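View pics/w10.png

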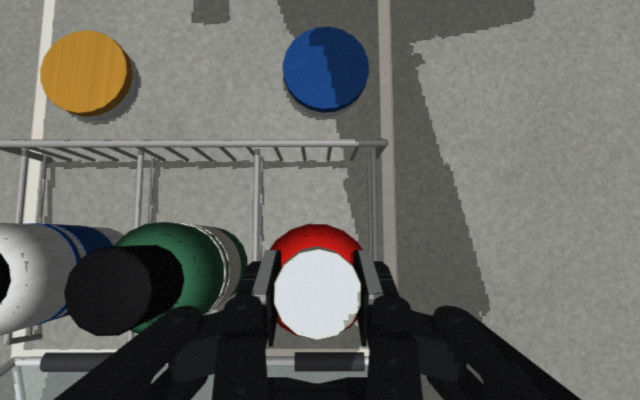

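Contact came within 0.5 mm of the expected floor height. I'll release and retreat straight up.

```bash
python3 - <<'E'
from h import *
p0=bot.get_obs()["tcp_pos"]
bot.line_to(p0+ez*.0005,vel=.02)
bot.command_gripper(0.7)
o=bot.get_obs();print(o["time"],o["finger_gap"],o["force"])
bot.line_to(p0+wt(-25)*.0+ez*.09,vel=.12)
bot.goto([.50,0.0,.34],quat(tool(-ez,ey)))
bot.goto([.38,.02,.36],quat(tool(-wt(15),ey)))
o=bot.get_obs();print(o["time"],o["force"])
s=eyes.snapshot("scene");t=eyes.snapshot("top");w=eyes.snapshot("wrist")
pickle.dump((s,t,w),open("f.pkl","wb"))
save(w,"w11");save(s,"s11",(250,130,430,280),4);save(t,"t11",(290,110,410,255),4)
E
```

```text
19.1333 0.7012939079238613 [-0.4093  0.2479 -0.1943]
21.4583 [ 0.7108 -0.2386 -0.2545]
```

View pics/w11.png

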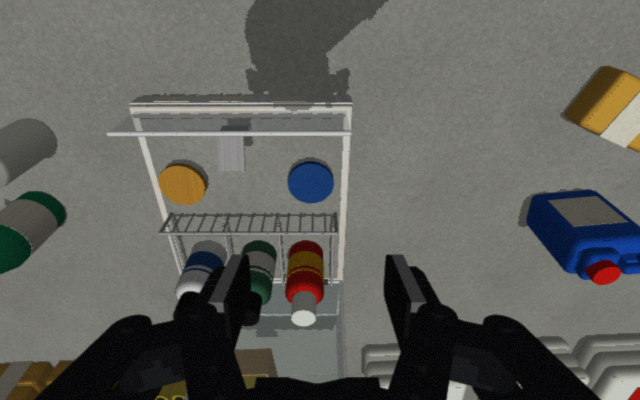

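View pics/s11.png

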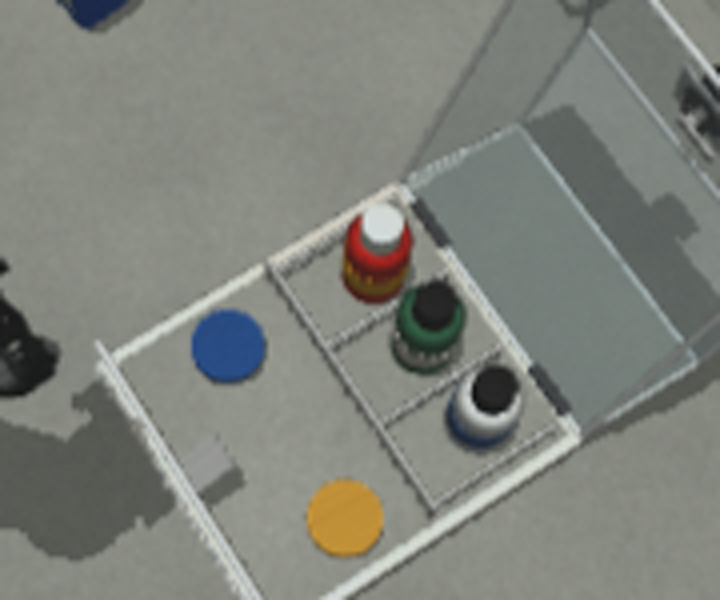

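View pics/t11.png

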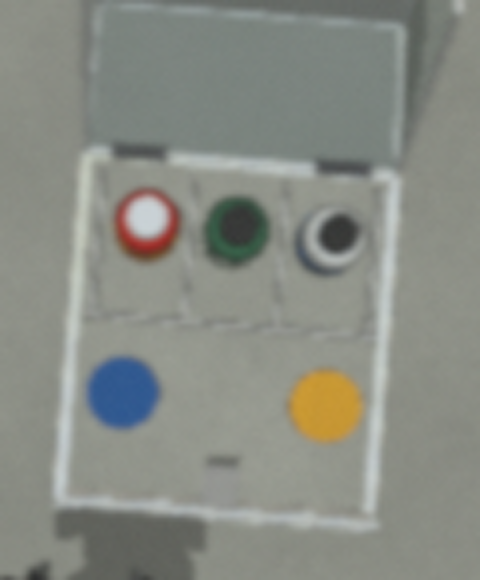

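The red can stands in line with the others: caps at (147,217), (240,223) and (339,233) in the top crop. The hood is open and the tins haven't moved. One numeric check of the can caps against the row, then hand in.

```bash
python3 - <<'E'
from h import *
s,t,w=pickle.load(open("f.pkl","rb"))
T=lambda U,V:(t,290+(U+.5)/4-.5,110+(V+.5)/4-.5)
S=lambda U,V:(s,250+(U+.5)/4-.5,130+(V+.5)/4-.5)
for nm,a,b in [("red",(147,217),(382,223)),("green",(240,223),(437,305)),("silver",(339,233),(496,390))]:
    p,e=tri([T(*a),S(*b)]);print(nm,"case xyz",(p-C)@ex,(p-C)@ey,p[2]-.045,e[0])
o=bot.get_obs();print(o["time"],o["dq"]);bot.close_job()
E
```

```text
red case xyz 0.08407984454055993 0.07831867459978548 0.12435609073738706 0.0004967913014881694
green case xyz 0.08680517874011023 0.0015885955432469218 0.10733016260026836 0.000346371018336354
silver case xyz 0.08537328321304503 -0.08052617522896195 0.10894609959603739 0.0008736143289712138
21.6083 [-0.0063  0.0026  0.0014  0.0024 -0.002   0.0001]
the job is handed in; nothing more can be done
```

The hood is unlocked and fully open, and the red can stands upright on the floor of the left lane, in line with the other two. I handed the job in at 21.6 s; it reports no verdict.

**What I did:**
- **Latch:** I gripped the knob's wing, pushed it in until about 18 N, turned it 1.6 rad anticlockwise, then let go and backed off. The hood swung up by itself.
- **Can:** I gripped the cap with the tool tilted 25° off the can's axis, because the arm could not line up with the full 50° lean. I lifted the can, rotated it upright above the row and lowered it until it touched the floor. Contact came 0.5 mm from the expected height, and I then released it and moved the arm clear.

**Last checks:**
- **Position:** From the top and scene views, the red cap is at x = 84 mm, y = 78 mm in the case's frame, against a target of 85 and 80 mm.
- **Other goods:** The two neighbouring cans are at x = 85 to 87 mm. The pictures show the neighbours and tins where they were, and nothing on the counter looks disturbed.
- **Hood and contact:** The pictures show the hood wide open, but I did not measure its angle. The arm is clear and the force reading is about zero.

**Disagreement:** In that last check the cap heights came out low. They read 124 mm for red and 107 to 109 mm for the neighbours, against 130 mm. I put this down to hand-picked pixels in low-resolution views, since the wrist-camera heights and the touchdown agreed with the stated sizes. I did not measure the can's final tilt separately; it looks upright in three views.

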